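Rack the dust-hose adaptors by size

TASK

Put the four ribbed dust-hose adaptors away on the dowel board in order of size, wide end down: the smallest over the thinnest post and so on up to the largest over the thickest, each standing flat on the board. Also slip the smooth step-down cone, wide end down, over the top of the largest adaptor and let it sit loosely on the taper without pressing it on, or it will jam. Do not knock over the oil can or shift it from its place.

Things in the scene. Friction and masses are not known exactly. Their poses are not given: they have to be found in the camera images.
- adaptor_a: the smallest of four dark grey hollow stepped dust-hose adaptors, standing wide end down. Ribbed cuff at the bottom 38 mm outside, 33 mm bore, 24 mm tall; then a taper; then a straight smooth spigot 26 mm outside from 32 mm to the top at 56 mm. Open at both ends. Origin: centre of its underside, z up
- adaptor_b: the second smallest adaptor, same form: cuff 46 mm outside, 41 mm bore, 25 mm tall; straight spigot 32 mm outside from 35 mm to the top at 62 mm. Origin: centre of its underside, z up
- adaptor_c: the second largest adaptor, same form: cuff 55 mm outside, 50 mm bore, 26 mm tall; straight spigot 38 mm outside from 38 mm to the top at 70 mm. Origin: centre of its underside, z up
- adaptor_d: the largest adaptor: ribbed cuff 65 mm outside, 60 mm bore, 22 mm tall; above it a long taper, 58 mm outside at a height of 30 mm narrowing to 38 mm at 62 mm; then a straight spigot 34 mm outside up to the top at 84 mm. Origin: centre of its underside, z up
- cone: step-down cone: smooth dark grey hollow sleeve, no cuff or ribs, wide end down. Mouth at the bottom 60 mm bore, 65 mm outside, tapering over the lower 29 mm to a straight neck 47 mm outside, 42 mm bore, up to the top at 64 mm. Slipped over adaptor_d it rests on its taper, its underside about 28 mm above that of adaptor_d, 6 mm short of the cuff. Origin: centre of its underside, z up
- post_1: the thinnest of four upright wooden dowel posts in a row, 76 mm apart, on a fixed wooden board 300 x 85 x 18 mm: 14 mm thick. All posts stand 20 mm above the board's top with a bevelled head. Origin: centre of the post's foot at the level of the board's top, 18 mm above the bench; y runs along the row toward the thicker posts, x across the board
- post_2: the second thinnest post, 20 mm thick, next to post_1; origin and axes as post_1
- post_3: the second thickest post, 28 mm thick; origin and axes as post_1
- post_4: the thickest post, 38 mm thick, at the other end of the row; origin and axes as post_1
- oil_can: red oil can with a thin bent spout, standing among the parts: round body 60 mm wide and 55 mm tall, spout up to 121 mm, leaning out to 30 mm beside the axis toward the can's -y. Not to be handled. Origin: centre of its underside, z up

How it is judged:
By the outcome, as a careful person would: the job done as asked, in the order asked, and still so for the second after the job is handed in, with the robot touching nothing.
It also fails if it takes over 134 s, if anything falls off the work surface, if the arm or the gripper's body presses on something with over 40 N, if the wrist force passes 120 N, or if a joint passes its speed limit or range.

ROBOT

A 7-joint arm with a two-finger parallel gripper is mounted at the origin on a cart in front of the work surface, level with it; the furniture and walls round the work are solid. World frame = base frame: x ahead of the robot, y to its left, z up, the work surface at z = 0. Lengths are in mm, angles in rad, forces in N, time in s.
With the tool pointing down it reaches from about 425 to 950 mm from the base axis. Payload 4.7 kg.
Tool frame: the origin (TCP) lies at the very end of the fingers, on their centre line; the grasp point (between the pads) lies 19 mm behind it (env.tcp_to_grasp is the distance from the TCP to the grasp point, in mm); z points along the fingers, y is the line along which they close (so a half turn about z gives the same grasp; the last joint's range is limited). The gripper opens to 87 mm and grips with 3 to 60 N. Pads are 19 mm wide; open, the fingers measure 117 mm over their backs; the gripper's body (75 mm by 190 mm) begins 51 mm behind the grasp point.
Start: joints at [-1.366, 0.469, -0.049, 1.532, 0.024, 1.141, -0.082], TCP at [156.338, 656.664, 222.573] pointing down, gripper open.
Joint ranges: [-2.59, 2.59], [-0.33, 1.99], [-1.39, 1.29], [0.1, 2.45], [-1.04, 4.18], [0.21, 1.99], [-2.66, 2.66]. Speed limits (rad/s): [2.57, 2.57, 3.14, 3.14, 3.14, 3.14, 3.14].

INTERFACE

Orientations are given as a unit quaternion [x, y, z, w].
In Python, from plant import get_state, imaging, order, models, env gives the robot as it stands.
- The arm moves only by the tool jog_arm, never from a script. Its arguments are lists of equal length, an entry for each row: "grip": the opening, from 0 (shut) to 1 (fully open); "xyz": the shift along the tool's x, y, z in m, a list of three; "roll": the turn about the tool's z in rad. In form: {"grip": [grip, ...], "xyz": [[dx, dy, dz], ...], "roll": [roll, ...]}. A call has 1 to 10 rows; each row shifts and turns the commanded pose from where the row before left it, along the tool's axes as they then stand; what a row does not reach is not made up. A row lasts 1/8 s, in which the tool goes at most 62.5 mm and 10.7 degrees, less where a joint would pass 70% of its speed; a pose out of reach is approached as far as the arm can. A call is refused whole if a number of a shift passes 0.0625 or a number of a turn 0.188, either way. A call with a gripper value outside its range is refused whole. The fingers move at their own pace and stop on an object; "squeeze" is the grip in N (left out, the last holds). Time passes only in rows, so rows that do not move let the fingers close. It gives the time, the measured TCP pose, the force, the opening and the grip force at its end, in the units of the state.
- get_state(): the state, without advancing time (a new reading comes with each control period).
- imaging.snapshot(name): name is "scene" or "top" or "wrist"; returns (picture, depth): 384x512x3 uint8, blue, green, red; 384x512 float32, mm along the optical axis (not along the pixel's ray), 0 where there is no reading.
- imaging.get_calibration(name): a dict with "camera_matrix" (3x3 intrinsics, pixels), "k1" (the pictures are not rectified: a ray, as slopes to the right and down, at radius r is drawn at 1 + k1 r^2 times it, then the intrinsics apply), "extrinsics" (4x4, takes a point from camera to world coordinates); the wrist camera has in their place "T_tool_cam" (4x4, takes a point from camera to tool coordinates, whose origin is the TCP and whose axes are the flange's). Camera axes: x right, y down, z forward; pixel columns grow to the right and rows downward; lengths in mm; the calibration is good to about 2 mm. A picture is of the moment at which its call begins: read the wrist's pose just before it. get_calibration takes no time and is no camera call.
- order.sign_off(): hands the job in; it is judged then, once.
Trained networks look in the newest picture that a camera, given by its name, has taken for a name from the list of things; names that differ only in an ending like _2 or _b are one class to them, and where a whole thing is asked for, a point or a joint stands for the part that bears it (a point fixed in the world has none). Each returns a list of dicts, best first, with "conf" (0 to 1); they miss things now and then, are a little off and sometimes report something else, mostly with a low value. They report only what shows in the picture. A call takes as long as a camera call.
- models.recognise(camera, target): "centre" ([row, column] in pixels, amid what is visible of it).
- models.outline_of(camera, target): "mask" (384x512 bool, what is visible of it) and "centre" ([row, column] in pixels, amid what is visible of it).
- models.landmark_of(camera, target): "centre" ([row, column] in pixels: a listed point, or the origin of a listed thing).
The state is a dict: "time": time; "joint_pos": joint angles; "joint_velocities": joint speeds; "joint_torque": joint torques, N m; "tool_pos": TCP position; "tool_rot": TCP orientation; "force": force on the tool from outside, world axes, zero at the start; "moment": the same for the moment, N m; "grip_width": finger opening in mm; "gripper_force": force on a finger pad.
Only numpy, scipy, OpenCV 4.12 (cv2) and the standard library are available. Lean on these libraries where they do the work, as an engineer would, in place of code of your own. Each camera call takes 0.05 s, during which the arm holds its last target. There are 200 camera calls.

## Working session

There is one attempt and no reset: what is moved stays moved. The work goes in short steps, Python scripts to look and compute and a tool call to move; the robot and the scene stay as the last step left them, time stands still between calls to the robot, and variables do not carry over. Pictures are saved under pics/ and viewed, at most 14 in all, crops included, and the job is handed in when it is done.

Besides the shell and the picture viewer there is one more tool, called after "Emit:" as a command line: name --pt "numbers of a row" for each row, then --argument value for the rest. jog_arm: Moves the arm, as the interface text tells. Its arguments: {"type":"object","properties":{"grip":{"type":"array","items":{"type":"number"}},"xyz":{"type":"array","items":{"type":"array","items":{"type":"number"}}},"roll":{"type":"array","items":{"type":"number"}},"squeeze":{"type":"number"}},"required":["grip","xyz","roll"]}

```bash
ls; mkdir -p pics; python3 - <<'E'
from plant import get_state, imaging, env
import cv2, numpy as np
s=get_state(); print(s['time'],s['tool_pos'],s['tool_rot'],s['grip_width'],s['force'])
for n in ('scene','top','wrist'):
    c=imaging.get_calibration(n); print(n,{k:np.round(v,3).tolist() for k,v in c.items()})
for n in ('scene','top'):
    p,d=imaging.snapshot(n); cv2.imwrite(f'pics/{n}0.png',p); np.save(f'{n}0.npy',d)
E
```

```text
pics
0.0 [156.23368582 656.04620492 221.48404891] [ 1.16621801e-01  9.93175904e-01 -9.87063808e-04 -7.56215198e-05] 86.96976507037267 [-0.69166492 -0.66674119 -0.26007003]
scene {'camera_matrix': [[402.851, 0.0, 251.163], [0.0, 402.851, 189.586], [0.0, 0.0, 1.0]], 'k1': -0.072, 'extrinsics': [[0.787, -0.343, 0.512, 43.208], [-0.617, -0.436, 0.656, -426.881], [-0.002, -0.832, -0.555, 536.845], [0.0, 0.0, 0.0, 1.0]]}
top {'camera_matrix': [[379.65, 0.0, 254.829], [0.0, 379.65, 192.977], [0.0, 0.0, 1.0]], 'k1': -0.087, 'extrinsics': [[0.018, -0.973, 0.231, 294.323], [-1.0, -0.018, 0.0, 130.326], [0.004, -0.231, -0.973, 1046.672], [0.0, 0.0, 0.0, 1.0]]}
wrist {'camera_matrix': [[301.161, 0.0, 252.891], [0.0, 301.161, 190.392], [0.0, 0.0, 1.0]], 'k1': -0.013, 'T_tool_cam': [[0.001, -0.953, -0.302, 83.542], [1.0, 0.001, 0.001, -0.144], [-0.001, -0.302, 0.953, -161.612], [0.0, 0.0, 0.0, 1.0]]}
```

View pics/scene0.png

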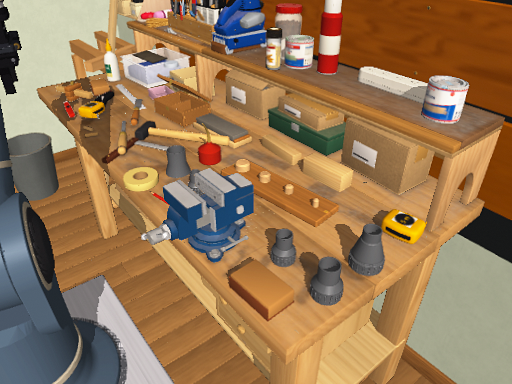

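View pics/top0.png

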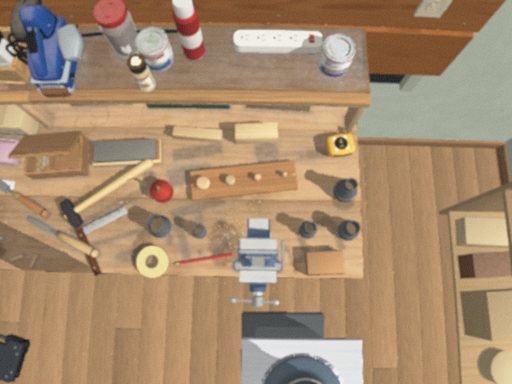

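The scene shows the vise in the middle front, the board at about (285,190) with the thick post at its left end. Adaptors stand at (283,247), (327,280) and (366,250), the cone at (176,160) and the red can at (209,153). In the top view the cone is at (160,227), the smallest adaptor at (200,231), the others at (307,229), (348,229) and (345,188), the can at (161,190), and the posts run from (203,183) thick to (285,176).

```bash
cat > h.py <<'E'
from plant import get_state, imaging, order, models, env
import cv2, numpy as np
from scipy.spatial.transform import Rotation as Rn
def pose(name,s=None):
    c=imaging.get_calibration(name)
    if name!='wrist': return c, np.array(c['extrinsics'])
    s=s or get_state(); T=np.eye(4); T[:3,:3]=Rn.from_quat(s['tool_rot']).as_matrix(); T[:3,3]=s['tool_pos']
    return c, T@np.array(c['T_tool_cam'])
def rays(c,px):  # px Nx2 (row,col)
    px=np.atleast_2d(px)[:,::-1].astype(float).reshape(-1,1,2)
    K=np.array(c['camera_matrix'])
    return np.c_[cv2.undistortPoints(px,K,np.array([c['k1'],0,0,0,0.]))[:,0], np.ones(len(px))]
def cloud(c,E,d,rows=None,cols=None):
    if rows is None: rows,cols=np.nonzero(d>0)
    r=rays(c,np.c_[rows,cols])*d[rows,cols][:,None]
    return r@E[:3,:3].T+E[:3,3]
def onz(c,E,px,z):
    r=rays(c,px)@E[:3,:3].T; o=E[:3,3]
    return o+r*((z-o[2])/r[:,2])[:,None]
def proj(c,E,P):
    P=np.atleast_2d(P); q=(P-E[:3,3])@E[:3,:3]; q=q[:,:2]/q[:,2:]
    q=q*(1+c['k1']*(q**2).sum(1))[:,None]; K=np.array(c['camera_matrix'])
    return np.c_[q[:,1]*K[1,1]+K[1,2], q[:,0]*K[0,0]+K[0,2]]
E
python3 - <<'E'
from h import *
p,d=imaging.snapshot('top'); c,E=pose('top')
for t in ('adaptor_a','cone','oil_can','post_1'):
    for o in models.outline_of('top',t):
        m=o['mask']&(d>0); r,k=np.nonzero(m)
        if len(r)<5: continue
        P=cloud(c,E,d,r,k)
        print(t,round(o['conf'],2),np.round(o['centre'],1),m.sum(),'med',P.mean(0).round(),'z',np.percentile(P[:,2],[2,50,98]).round(),'x',np.percentile(P[:,0],[2,98]).round(),'y',np.percentile(P[:,1],[2,98]).round())
P=cloud(c,E,d).reshape(-1,3)
# height grid, back of bench
for x in range(380,900,40):
    print(x,[ (lambda q: int(np.percentile(q[:,2],95)) if len(q) else None)(P[(abs(P[:,0]-x)<20)&(abs(P[:,1]-y)<20)]) for y in range(440,-300,-40)])
E
```

```text
adaptor_a 0.86 [231.8 348.4] 378 med [ 438. -124.   34.] z [-1. 33. 73.] x [413. 469.] y [-154. -101.]
adaptor_a 0.63 [228.1 199.7] 123 med [427. 278.  36.] z [ 9. 30. 60.] x [412. 444.] y [265. 295.]
adaptor_a 0.56 [191.8 349.2] 385 med [ 546. -116.   45.] z [ 7. 42. 84.] x [524. 578.] y [-147.  -92.]
adaptor_a 0.54 [232.5 305.9] 175 med [437. -12.  39.] z [ 6. 34. 65.] x [419. 460.] y [-37.   6.]
cone 0.7 [227.9 160.3] 325 med [437. 386.  31.] z [ 0. 27. 66.] x [413. 465.] y [363. 416.]
oil_can 0.73 [189.3 164.4] 413 med [533. 386.  39.] z [ 1. 41. 93.] x [511. 562.] y [362. 417.]
post_1 0.69 [183.1 203.4] 140 med [560. 276.  37.] z [22. 37. 41.] x [546. 577.] y [260. 293.]
post_1 0.59 [175.  255.4] 23 med [581. 127.  39.] z [35. 39. 42.] x [573. 587.] y [122. 134.]
post_1 0.46 [191.  161.5] 383 med [534. 388.  42.] z [14. 42. 95.] x [511. 562.] y [362. 417.]
post_1 0.42 [178.5 230.9] 118 med [571. 201.  32.] z [17. 37. 41.] x [560. 587.] y [187. 218.]
380 [20, 22, 19, 4, 4, 7, 7, 136, 136, 136, 28, 33, 35, 35, 34, 3, None, None, None]
420 [3, 63, 56, 3, 56, 3, 4, 126, 131, 129, 5,
[... 315 characters left out ...]
38, 21, 36, 19, 3, 16, 83, 13, None, None, None]
620 [35, 26, 3, 3, 16, 20, 20, 21, 22, 21, 21, 3, 4, 3, 3, 3, None, None, None]
660 [37, 33, 3, 3, 3, 3, 3, 3, 3, 3, 3, 3, 3, 35, 36, 35, None, None, None]
700 [35, 22, 32, 32, 32, 32, 46, 47, 47, 47, 3, 3, 3, 37, 38, 36, None, None, None]
740 [207, 311, 207, 208, 208, 208, 208, 208, 208, 207, 208, 208, 208, 208, 207, 207, None, None, None]
780 [207, 313, 208, 207, 207, 207, 208, 207, 208, 208, 207, 207, 278, 280, 207, 207, None, None, None]
820 [349, 283, 281, 341, 367, 208, 207, 207, 208, 208, 208, 208, 282, 283, 207, 207, None, None, None]
860 [353, 283, 283, 391, 393, 208, 239, 241, 241, 241, 241, 242, 283, 283, 208, 208, None, None, None]
```

Emit:
jog_arm --grip '[1,1,1,1,1,1,1,1,1,1]' --pt "0 0 0" --pt "0 0 0" --pt "-0.035 -0.0466 0" --pt "-0.035 -0.0466 0" --pt "-0.035 -0.0466 0" --pt "-0.035 -0.0466 0" --pt "-0.035 -0.0466 0" --pt "-0.035 -0.0466 0" --pt "-0.035 -0.0466 0" --pt "0 0 0" --roll '[-0.1175,-0.1175,0,0,0,0,0,0,0,0]' --squeeze 15

```text
time: 1.6
tool_pos: [405.1, 326.0, 222.8]
tool_rot: [0.004, 1.0, -0.001, 0.001]
force: [-0.9, 1.3, 0.2]
grip_width: 86.8
gripper_force: 0.0
```

```bash
cat > look.py <<'E'
from h import *
import sys
def fitc(Q,r0=None):
    from scipy.optimize import least_squares
    m=Q.mean(0); f=lambda v: np.hypot(Q[:,0]-v[0],Q[:,1]-v[1])-v[2]
    s=least_squares(f,[m[0],m[1],20],loss='soft_l1',f_scale=1.0); return s.x
def look(tag,targets):
    s=get_state(); p,d=imaging.snapshot('wrist'); c,E=pose('wrist',s)
    cv2.imwrite(f'pics/{tag}.png',p); np.savez(f'{tag}.npz',d=d,E=E)
    print('tcp',np.round(s['tool_pos'],1),'t',round(s['time'],2),'F',np.round(s['force'],1))
    for t in targets:
        for o in models.outline_of('wrist',t):
            if o['conf']<0.3: continue
            m=o['mask']&(d>0); m=cv2.erode(m.astype(np.uint8),np.ones((3,3)))>0; r,k=np.nonzero(m)
            if len(r)<30: continue
            P=cloud(c,E,d,r,k); zt=np.percentile(P[:,2],97)
            Q=P[P[:,2]>zt-4]
            print(t,round(o['conf'],2),np.round(o['centre']),len(r),'ztop',zt.round(1),'top mean',Q.mean(0).round(1),'fit',fitc(Q).round(1),'bbox mid',((np.percentile(Q,2,0)+np.percentile(Q,98,0))/2).round(1),'size',(np.percentile(Q,98,0)-np.percentile(Q,2,0)).round(1))
if __name__=='__main__': look(sys.argv[1],sys.argv[2:])
E
python3 look.py w1 adaptor_a cone oil_can post_1
```

```text
tcp [405.1 326.  222.8] t 1.6 F [-0.9  1.3  0.2]
adaptor_a 0.66 [183. 219.] 611 ztop 55.7 top mean [427.8 280.9  54.6] fit [429.1 281.8  11.3] bbox mid [429.  282.   54.1] size [22.9 23.1  4.2]
adaptor_a 0.58 [202.   4.] 42 ztop 27.2 top mean [451.4   2.6  25.4] fit [444.6 -12.6  17. ] bbox mid [451.7   2.   25.5] size [11.   6.3  4.1]
cone 0.67 [189. 303.] 1440 ztop 63.3 top mean [441.9 392.1  62.2] fit [441.8 392.7  21.9] bbox mid [442.  392.2  62. ] size [44.2 44.   4.8]
oil_can 0.74 [257. 301.] 1115 ztop 47.8 top mean [529.2 391.7  46.2] fit [547.8 391.2  20.2] bbox mid [529.1 391.9  46.7] size [11.2 28.3  5.6]
post_1 0.44 [183. 217.] 692 ztop 55.8 top mean [428.3 281.5  54.8] fit [429.4 281.7  11.3] bbox mid [429.4 282.1  54.3] size [23.6 23.   4.6]
```

View pics/w1.png

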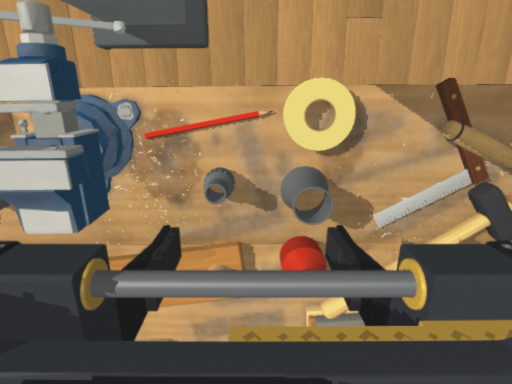

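The wrist view shows adaptor a at pixel (217,185) and the cone at (306,193), with measured top heights of 55.7 and 63.3 mm that match the text. The can is at (303,255), partly hidden by the fingers.

Emit:
jog_arm --grip '[1,1,1,1,1]' --pt "-0.04 -0.04 0" --pt "-0.04 -0.04 0" --pt "-0.04 -0.04 0" --pt "-0.04 -0.04 0" --pt "0 0 0" --roll '[0,0,0,0,0]'

```text
time: 2.48
tool_pos: [564.5, 167.4, 222.3]
tool_rot: [0.002, 1.0, -0.001, 0.001]
force: [-1.2, 0.8, -0.1]
grip_width: 87.2
gripper_force: 0.0
```

```bash
python3 look.py w2 post_1 adaptor_a oil_can
```

```text
tcp [564.5 167.4 222.3] t 2.48 F [-1.2  0.8 -0.1]
post_1 0.98 [164. 344.] 661 ztop 38.8 top mean [561.9 274.9  37.2] fit [562.3 274.2  11.8] bbox mid [562.3 275.   37.1] size [29.9 30.1  4. ]
post_1 0.9 [171. 281.] 366 ztop 38.6 top mean [572.  200.1  37. ] fit [572.1 200.1   8.4] bbox mid [572.4 200.3  36.9] size [21.5 21.1  3.8]
post_1 0.53 [182. 217.] 158 ztop 38.4 top mean [581.4 125.6  37. ] fit [581.5 125.6   5.4] bbox mid [581.7 125.9  36.7] size [14.  13.8  3.7]
post_1 0.45 [188. 160.] 70 ztop 38.3 top mean [590.7  51.8  36.7] fit [590.9  51.5   2.8] bbox mid [590.6  51.9  36.8] size [6.9 7.1 3.9]
adaptor_a 0.93 [158.  25.] 2315 ztop 63.6 top mean [ 555.3 -107.7   63.2] fit [ 552.1 -126.8   20.9] bbox mid [ 555.2 -109.5   64.3] size [28.4 10.4  9.2]
adaptor_a 0.66 [63. 12.] 1052 ztop 32.2 top mean [ 444.6 -106.7   30.6] fit [ 437.6 -136.7   32. ] bbox mid [ 444.1 -108.2   31. ] size [31.9 11.   5.6]
adaptor_a 0.62 [ 43. 356.] 1052 ztop 55.9 top mean [429.8 280.9  54.9] fit [430.6 280.8  11.6] bbox mid [430.8 280.8  54.6] size [24.2 23.8  5. ]
adaptor_a 0.55 [57. 84.] 2035 ztop 61.3 top mean [438.9 -14.   60.3] fit [440.  -15.3  14.7] bbox mid [439.7 -15.3  60. ] size [28.9 30.4  4.9]
oil_can 0.61 [144. 439.] 2452 ztop 76.8 top mean [531.7 384.3  92.4] fit [591.  283.4 117.2] bbox mid [528.9 382.3  95.2] size [22.8 14.5 43.8]
```

View pics/w2.png

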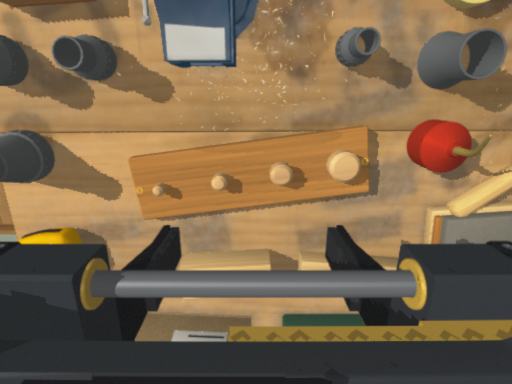

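Posts measured: P4 (562,275), P3 (572,200), P2 (581.5,125.7) and P1 (591,52), with tops at z 38.5. They show at (344,164), (281,172), (219,182) and (158,188), the can at (440,147) with its spout toward +y. The vise is close to a, so I plan to grip a with the fingers closing along X, after checking joint 7.

```bash
python3 -c "
from h import *
s=get_state();print(np.round(s['joint_pos'],3))
z=np.load('w1.npz');c,_=pose('wrist');P=cloud(c,z['E'],z['d'])
q=P[(P[:,1]<240)&(P[:,1]>60)&(P[:,2]>60)&(P[:,2]<200)&(P[:,0]<520)&(P[:,0]>340)];
for lo in (60,95,110,125): print(lo,np.percentile(q[q[:,2]>lo],[99],axis=0))
"
```

```text
[-0.498  0.325  0.162  1.758 -0.06   1.064  1.261]
60 [[451.34675644 165.40927211 133.26293448]]
95 [[451.23575051 165.54806932 133.3396249 ]]
110 [[450.89541732 165.46364005 133.42301274]]
125 [[406.70631819 165.23633862 133.54938448]]
```

Emit:
jog_arm --grip '[1,1,1,1,1,1,1,1]' --pt "0.0448 0.038 0" --pt "0.0448 0.038 0" --pt "0.0448 0.038 0" --pt "0 0 0" --pt "0 0 0.045" --pt "0 0 0.045" --pt "0 0 0.04" --pt "0 0 0" --roll '[0,0,0,0,0,0,0,0]'

```text
time: 3.68
tool_pos: [425.1, 283.8, 90.2]
tool_rot: [-0.001, 1.0, -0.002, -0.003]
force: [-0.1, -0.1, 0.9]
grip_width: 87.1
gripper_force: 0.0
```

```bash
python3 look.py w3 adaptor_a; python3 -c "
from h import *
for i in range(3): imaging.snapshot('wrist'); print(np.round(get_state()['tool_pos'],1))"
```

```text
tcp [425.1 283.8  90.2] t 3.67 F [-0.1 -0.1  0.9]
adaptor_a 0.98 [208. 250.] 1818 ztop 55.6 top mean [427.6 281.2  54.5] fit [428.9 281.4  11.4] bbox mid [428.9 281.6  54.1] size [23.5 22.8  4.4]
[428.4 285.8  94.2]
[428.6 285.9  94.4]
[428.5 285.8  94.4]
```

```bash
python3 look.py w4 adaptor_a; python3 -c "
from h import *
print(np.round(get_state()['tool_pos'],1),np.round(get_state()['tool_rot'],4))"
```

```text
tcp [428.5 285.8  94.4] t 3.92 F [-0.3 -0.1 -0.2]
adaptor_a 0.62 [201. 250.] 1833 ztop 55.8 top mean [429.  281.7  54.8] fit [429.1 281.5  11.5] bbox mid [429.3 281.6  54.2] size [24.  23.2  4.3]
[428.2 285.4  94. ] [-6.0e-04  1.0e+00  1.0e-03  1.1e-03]
```

Emit:
jog_arm --grip '[1,1,1,1,0,0,0,0,0,0]' --pt "-0.0008 -0.004 0" --pt "0 0 0.03" --pt "0 0 0.028" --pt "0 0 0" --pt "0 0 0" --pt "0 0 0" --pt "0 0 0" --pt "0 0 0" --pt "0 0 0" --pt "0 0 0" --roll '[0,0,0,0,0,0,0,0,0,0]' --squeeze 15

```text
time: 5.28
tool_pos: [428.2, 280.8, 34.5]
tool_rot: [-0.001, 1.0, 0.0, -0.0]
force: [0.0, 0.2, 0.6]
grip_width: 35.1
gripper_force: 0.0
```

Emit:
jog_arm --grip '[0,0,0,0,0,0,0,0,0]' --pt "0 0 0" --pt "0 0 0" --pt "0 0 0" --pt "0 0 -0.02" --pt "0 0 -0.04" --pt "0 0 -0.06" --pt "0 0 -0.06" --pt "0 0 0" --pt "0 0 0" --roll '[0,0,0,0,0,0,0,0,0]'

```text
time: 6.4
tool_pos: [427.6, 280.4, 214.0]
tool_rot: [-0.001, 1.0, -0.0, -0.0]
force: [-0.5, -0.3, -0.5]
grip_width: 25.3
gripper_force: 14.9
```

Emit:
jog_arm --grip '[0,0,0,0,0,0,0,0,0,0]' --pt "-0.0324 -0.0457 0" --pt "-0.0324 -0.0457 0" --pt "-0.0324 -0.0457 0" --pt "-0.0324 -0.0457 0" --pt "-0.0324 -0.0457 0" --pt "0 0 0" --pt "0 0 0.06" --pt "0 0 0.055" --pt "0 0 0" --pt "0 0 0" --roll '[0,0,0,0,0,0,0,0,0,0]'

```text
time: 7.65
tool_pos: [591.1, 53.0, 100.4]
tool_rot: [-0.001, 1.0, 0.0, 0.0]
force: [0.6, -0.1, 0.2]
grip_width: 25.6
gripper_force: 15.0
```

```bash
python3 look.py w5 post_1 adaptor_a; python3 -c "
from h import *
print(np.round(get_state()['tool_pos'],1))"
```

```text
tcp [591.1  53.  100.4] t 7.65 F [ 0.6 -0.1  0.2]
post_1 0.96 [178. 433.] 1054 ztop 38.4 top mean [571.8 198.7  37. ] fit [572.  199.    8.3] bbox mid [572.2 199.3  36.6] size [22.2 20.8  4. ]
post_1 0.67 [189. 339.] 477 ztop 38.4 top mean [581.5 124.3  36.8] fit [581.7 124.2   5.8] bbox mid [581.7 124.6  36.6] size [15.  15.   4.1]
post_1 0.67 [168. 505.] 347 ztop 32.3 top mean [566.7 258.7  30.3] fit [562.8 277.5  20. ] bbox mid [566.8 260.   30.7] size [19.6  6.2  4.6]
adaptor_a 0.89 [152.  42.] 5684 ztop 73.2 top mean [ 554.3 -108.2   73.6] fit [ 552.7 -124.7   17.9] bbox mid [ 554.6 -109.5   74. ] size [22.7  6.8  9.3]
adaptor_a 0.83 [ 16. 162.] 1767 ztop 58.9 top mean [454.5 -15.   58.7] fit [435.8 -16.4  19.2] bbox mid [454.2 -15.4  58.7] size [ 2.4 14.4  7.2]
adaptor_a 0.82 [22. 28.] 1931 ztop 36.9 top mean [ 452.5 -112.4   35.6] fit [51460.8 62172.4 80506.2] bbox mid [ 453.4 -113.1   36.9] size [12.8 11.5  7.9]
adaptor_a 0.65 [232. 253.] 2996 ztop 121.5 top mean [584.9  52.6 120.5] fit [591.6  52.7  11.2] bbox mid [588.   52.6 120. ] size [16.1 23.3  4.7]
[592.   52.9 101.9]
```

View pics/w5.png

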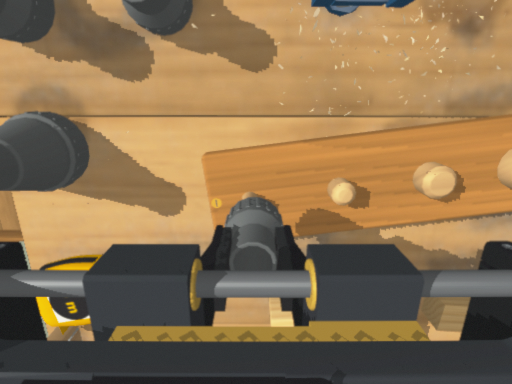

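The part hangs centred in the fingers at (253,235), directly over post 1. I lower it now.

Emit:
jog_arm --grip '[0,0,0,0,0]' --pt "0.0008 -0.0015 0" --pt "0 0 0.025" --pt "0 0 0.021" --pt "0 0 0" --pt "0 0 0" --roll '[0,0,0,0,0]'

```text
time: 8.43
tool_pos: [590.2, 50.9, 54.5]
tool_rot: [-0.001, 1.0, 0.0, 0.001]
force: [-1.0, -0.1, 0.3]
grip_width: 25.7
gripper_force: 15.0
```

Emit:
jog_arm --grip '[0,0,0.6,0.6,0.6,0.6,0.6,0.6,0.6,0.6]' --pt "0 0 0.002" --pt "0 0 0" --pt "0 0 0" --pt "0 0 0" --pt "0 0 0" --pt "0 0 -0.03" --pt "0 0 -0.05" --pt "0 0 -0.06" --pt "0 0 -0.03" --pt "0 0 0" --roll '[0,0,0,0,0,0,0,0,0,0]'

```text
time: 9.68
tool_pos: [591.3, 51.1, 224.5]
tool_rot: [-0.001, 1.0, 0.001, 0.003]
force: [-0.2, 0.3, -0.7]
grip_width: 52.0
gripper_force: 0.0
```

```bash
python3 look.py w6 adaptor_a
```

```text
tcp [591.3  51.1 224.5] t 9.68 F [-0.2  0.3 -0.7]
adaptor_a 0.91 [27. 84.] 3195 ztop 69.2 top mean [ 440.6 -125.5   68.1] fit [ 440.4 -126.6   17.3] bbox mid [ 441.2 -126.6   67.8] size [33.8 35.7  5. ]
adaptor_a 0.86 [134. 106.] 2834 ztop 82.8 top mean [ 551.2 -119.7   81.8] fit [ 552.8 -122.9   15.5] bbox mid [ 552.  -122.8   81.5] size [30.3 32.4  5.2]
adaptor_a 0.83 [168. 254.] 565 ztop 74.0 top mean [590.   50.6  73. ] fit [591.2  51.1  11.4] bbox mid [591.2  51.   72.3] size [23.1 24.6  4. ]
adaptor_a 0.77 [ 31. 197.] 1149 ztop 61.8 top mean [439.4 -14.3  60.8] fit [440.8 -15.5  14.7] bbox mid [440.6 -15.3  60.2] size [29.9 29.3  4.5]
```

Emit:
jog_arm --grip '[1,1,1,1,1]' --pt "0.05 -0.03 0" --pt "0.05 -0.03 0" --pt "0.05 -0.03 0" --pt "0 0 0" --pt "0 0 0" --roll '[0,0,0,0,0]'

```text
time: 10.4
tool_pos: [439.8, -38.8, 220.8]
tool_rot: [-0.001, 1.0, 0.0, -0.0]
force: [-0.1, 1.2, -0.1]
grip_width: 85.4
gripper_force: 0.0
```

```bash
python3 look.py w7 adaptor_a; python3 -c "
from h import *
print(np.round(get_state()['tool_pos'],1),np.round(get_state()['joint_pos'],2))"
```

```text
tcp [439.8 -38.8 220.8] t 10.4 F [-0.1  1.2 -0.1]
adaptor_a 0.93 [244. 198.] 1282 ztop 79.6 top mean [ 540.5 -114.3   80.5] fit [ 556.8 -126.5   20.8] bbox mid [ 541.4 -114.3   80. ] size [ 9.1 11.3  8.5]
adaptor_a 0.71 [164. 179.] 1379 ztop 69.3 top mean [ 439.  -126.9   68.3] fit [ 439.2 -126.7   17.2] bbox mid [ 439.  -126.7   67.9] size [35.2 34.8  4.8]
adaptor_a 0.59 [160. 271.] 760 ztop 61.8 top mean [438.1 -17.9  60.7] fit [438.6 -17.1  14.5] bbox mid [438.7 -17.2  60.3] size [29.6 29.6  4.6]
adaptor_a 0.52 [299. 323.] 192 ztop 73.6 top mean [600.2  52.8  72. ] fit [592.1  50.9  10.9] bbox mid [598.4  50.7  72.3] size [10.4 21.2  4.8]
[440.6 -38.4 221. ] [-0.27  0.08  0.28  2.07 -0.03  0.99  1.6 ]
```

View pics/w7.png

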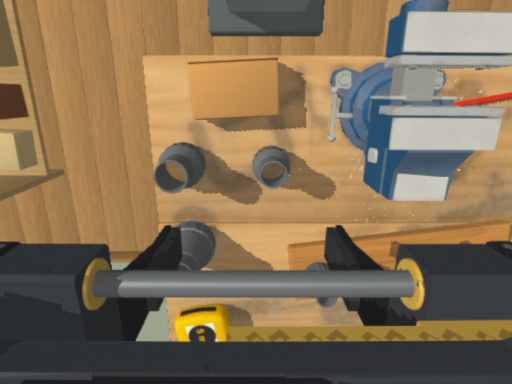

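The view shows b at (271,167), c at (180,167) and d at (195,245). The tall vise jaw from column 390 on lies too near for a grasp of b along y, so I turn the gripper by 90°. Adaptor a stands flat on post 1 (top at z 74, centre (591,51)).

Emit:
jog_arm --grip '[1,1,1,1,1,1,1,1,1,1]' --pt "0.0017 0.0216 0" --pt "0 0 0.012" --pt "0 0 0.012" --pt "0 0 0.012" --pt "0 0 0.012" --pt "0 0 0.012" --pt "0 0 0.012" --pt "0 0 0.012" --pt "0 0 0.012" --pt "0 0 0" --roll '[0.1745,0.1745,0.1745,0.1745,0.1745,0.1745,0.1745,0.1745,0.1745,0]'

```text
time: 11.75
tool_pos: [438.1, -16.9, 124.5]
tool_rot: [0.705, 0.709, -0.001, -0.001]
force: [0.2, -0.1, 0.1]
grip_width: 86.9
gripper_force: 0.0
```

```bash
python3 look.py w8 adaptor_a; python3 -c "
from h import *
for i in range(2): imaging.snapshot('wrist')
print(np.round(get_state()['tool_pos'],1),np.round(get_state()['tool_rot'],4),np.round(get_state()['joint_pos'],2))"; python3 look.py w9 adaptor_a
```

```text
tcp [438.1 -16.9 124.5] t 11.75 F [ 0.2 -0.1  0.1]
adaptor_a 0.84 [307. 256.] 1278 ztop 69.6 top mean [ 440.2 -113.9   68.4] fit [ 439.6 -126.7   17.4] bbox mid [ 439.6 -116.6   68. ] size [33.5 15.9  4.7]
adaptor_a 0.69 [114. 450.] 2911 ztop 73.8 top mean [590.3  51.8  72.6] fit [591.2  51.5  11.3] bbox mid [591.2  51.7  72.2] size [24.2 23.1  4.6]
adaptor_a 0.62 [312. 358.] 111 ztop 62.1 top mean [ 534.6 -126.2   60.7] fit [ 551.6 -119.4   18.5] bbox mid [ 535.  -126.4   60.7] size [4.4 9.4 4.7]
adaptor_a 0.58 [187. 257.] 1775 ztop 61.5 top mean [439.3 -15.6  60.5] fit [439.4 -15.4  14.4] bbox mid [439.3 -15.7  60. ] size [29.3 29.7  4.4]
[438.7 -17.3 125.8] [7.058e-01 7.084e-01 3.000e-04 3.000e-04] [-0.41  0.22  0.41  2.19 -0.12  0.75  0.08]
tcp [438.7 -17.3 125.8] t 11.95 F [0.9 0.  0.5]
adaptor_a 0.78 [310. 357.] 126 ztop 63.5 top mean [ 535.7 -127.3   62.1] fit [ 444.5 -159.7   97. ] bbox mid [ 535.6 -127.1   63.9] size [4.  8.2 8.1]
adaptor_a 0.72 [305. 253.] 1326 ztop 69.5 top mean [ 439.8 -114.7   68.4] fit [ 439.7 -126.6   17.2] bbox mid [ 439.8 -118.3   68. ] size [34.3 19.2  4.8]
adaptor_a 0.66 [185. 258.] 1722 ztop 61.8 top mean [440.1 -16.8  60.7] fit [439.4 -15.5  14.5] bbox mid [439.4 -16.   60.3] size [29.6 30.5  4.4]
```

Emit:
jog_arm --grip '[1,1,1,0.5,0,0,0,0,0,0]' --pt "0.0015 0.0007 0.03" --pt "0 0 0.038" --pt "0 0 0.02" --pt "0 0 0" --pt "0 0 0" --pt "0 0 0" --pt "0 0 0" --pt "0 0 0" --pt "0 0 0" --pt "0 0 0" --roll '[0,0,0,0,0,0,0,0,0,0]'

```text
time: 13.3
tool_pos: [438.8, -16.0, 37.6]
tool_rot: [0.707, 0.708, 0.0, -0.0]
force: [0.8, 0.4, 0.7]
grip_width: 31.5
gripper_force: 15.0
```

Emit:
jog_arm --grip '[0,0,0,0,0,0,0,0,0,0]' --pt "0 0 0" --pt "0 0 -0.045" --pt "0 0 -0.06" --pt "0 0 -0.06" --pt "0.0353 0.0357 0" --pt "0.0353 0.0357 0" --pt "0.0353 0.0357 0" --pt "0.0353 0.0357 0" --pt "0 0 0" --pt "0 0 0" --roll '[0,0,0,0,0,0,0,0,0,0]'

```text
time: 14.55
tool_pos: [580.6, 124.5, 201.8]
tool_rot: [0.707, 0.707, -0.001, -0.0]
force: [-0.1, -0.4, -0.7]
grip_width: 31.1
gripper_force: 15.0
```

Emit:
jog_arm --grip '[0,0,0,0]' --pt "0 0 0.055" --pt "0 0 0.05" --pt "0 0 0" --pt "0 0 0" --roll '[0,0,0,0]'

```text
time: 15.05
tool_pos: [582.4, 124.6, 99.5]
tool_rot: [0.707, 0.707, 0.001, 0.001]
force: [0.1, 0.3, 0.9]
grip_width: 31.3
gripper_force: 15.0
```

```bash
python3 look.py w10 post_1 adaptor_a
```

```text
tcp [582.4 124.6  99.5] t 15.05 F [0.1 0.3 0.9]
post_1 0.94 [105. 240.] 991 ztop 38.6 top mean [572.9 201.2  36.9] fit [573.  201.2   8.7] bbox mid [572.9 201.1  36.8] size [22.3 22.3  3.9]
post_1 0.8 [  8. 228.] 815 ztop 38.5 top mean [563.7 263.8  36.8] fit [563.4 284.9  22.5] bbox mid [563.4 263.2  36.7] size [26.4  8.9  4.1]
adaptor_a 0.57 [311. 264.] 684 ztop 73.7 top mean [591.   53.   72.3] fit [592.   52.1  11.3] bbox mid [591.3  51.9  72. ] size [21.8 23.1  4.2]
adaptor_a 0.56 [229. 255.] 3916 ztop 123.3 top mean [582.  134.4 122.4] fit [582.  125.7  13.9] bbox mid [581.9 130.9 121.9] size [28.  18.3  4.8]
```

Emit:
jog_arm --grip '[0,0,0,0]' --pt "0 0 0.022" --pt "0 0 0.02" --pt "0 0 0" --pt "0 0 0" --roll '[0,0,0,0]'

```text
time: 15.7
tool_pos: [582.0, 125.4, 56.8]
tool_rot: [0.707, 0.708, 0.001, 0.0]
force: [0.2, -0.0, -0.5]
grip_width: 31.5
gripper_force: 15.0
```

Emit:
jog_arm --grip '[0,0.65,0.65,0.65,0.65,0.65,0.65,0.65,1,1]' --pt "0 0 0.001" --pt "0 0 0" --pt "0 0 0" --pt "0 0 0" --pt "0 0 -0.03" --pt "0 0 -0.05" --pt "0 0 -0.06" --pt "0 0 -0.03" --pt "0 0 0" --pt "0 0 0" --roll '[0,0,0,0,0,0,0,0,0,0]'

```text
time: 16.95
tool_pos: [580.5, 125.3, 223.4]
tool_rot: [0.707, 0.708, -0.001, -0.001]
force: [-0.1, 0.4, -1.5]
grip_width: 69.2
gripper_force: 0.0
```

```bash
python3 look.py w11 adaptor_a post_1
```

```text
tcp [580.5 125.3 223.4] t 16.95 F [-0.1  0.4 -1.5]
adaptor_a 0.94 [317. 235.] 685 ztop 36.9 top mean [551.6 -99.4  35.5] fit [ 552.5 -128.3   30.4] bbox mid [ 550.3 -100.2   35.7] size [32.9  7.7  5.4]
adaptor_a 0.9 [166. 257.] 797 ztop 79.4 top mean [582.6 126.4  78.4] fit [581.8 126.3  14.6] bbox mid [582.  125.9  78.2] size [30.5 29.5  4.8]
adaptor_a 0.86 [330. 172.] 400 ztop 48.4 top mean [ 452.9 -113.6   47.8] fit [ 433.6 -135.4   29.3] bbox mid [ 453.5 -114.7   48.7] size [8.  8.5 8.3]
adaptor_a 0.56 [228. 262.] 826 ztop 73.4 top mean [592.1  54.7  72.2] fit [592.   52.3  11.3] bbox mid [592.1  52.3  72. ] size [22.9 23.6  5. ]
post_1 0.89 [ 26. 238.] 937 ztop 38.8 top mean [563.7 275.9  37.2] fit [564.  275.8  11.7] bbox mid [563.4 275.6  37. ] size [29.1 30.4  4. ]
post_1 0.62 [102. 246.] 366 ztop 38.8 top mean [572.5 201.5  37.2] fit [572.5 201.5   8.2] bbox mid [572.8 201.4  37. ] size [21.  21.1  3.8]
```

Emit:
jog_arm --grip '[1,1,1,1,1,1,1,1,1,1]' --pt "-0.042 -0.0235 0" --pt "-0.042 -0.0235 0" --pt "-0.042 -0.0235 0" --pt "-0.042 -0.0235 0" --pt "-0.042 -0.0235 0" --pt "-0.042 -0.0235 0" --pt "0 0 0.04" --pt "0 0 0.045" --pt "0 0 0" --pt "0 0 0" --roll '[0,0,0,0,0,0,0,0,0,0]'

```text
time: 18.35
tool_pos: [441.4, -127.1, 140.3]
tool_rot: [0.707, 0.708, 0.0, 0.0]
force: [0.4, 1.1, 0.9]
grip_width: 87.1
gripper_force: 0.0
```

```bash
python3 look.py w12 adaptor_a; python3 -c "
from h import *
imaging.snapshot('wrist')
print(np.round(get_state()['tool_pos'],1))"; python3 look.py w13 adaptor_a
```

```text
tcp [ 441.4 -127.1  140.3] t 18.35 F [0.4 1.1 0.9]
adaptor_a 0.66 [186. 373.] 4399 ztop 83.3 top mean [ 551.2 -122.1   82.4] fit [ 552.1 -123.3   15.5] bbox mid [ 552.  -122.9   82. ] size [31.8 31.5  5. ]
adaptor_a 0.56 [182. 254.] 2125 ztop 69.3 top mean [ 439.5 -128.    68.3] fit [ 439.5 -126.6   17.5] bbox mid [ 439.5 -127.1   67.8] size [35.2 36.   4.7]
[ 442. -127.  141.]
tcp [ 442. -127.  141.] t 18.5 F [ 0.8 -0.6  0.1]
adaptor_a 0.64 [183. 248.] 2293 ztop 69.6 top mean [ 438.1 -126.1   68.6] fit [ 439.5 -126.9   17.4] bbox mid [ 439.4 -126.9   68.2] size [35.3 35.4  4.9]
```

Emit:
jog_arm --grip '[1,1,1,0.5,0,0,0,0,0,0]' --pt "0 -0.0025 0.04" --pt "0 0 0.04" --pt "0 0 0.019" --pt "0 0 0" --pt "0 0 0" --pt "0 0 0" --pt "0 0 0" --pt "0 0 0" --pt "0 0 0" --pt "0 0 0" --roll '[0,0,0,0,0,0,0,0,0,0]'

```text
time: 19.85
tool_pos: [438.4, -126.9, 40.7]
tool_rot: [0.707, 0.708, 0.0, 0.0]
force: [-0.2, 0.4, 1.6]
grip_width: 37.6
gripper_force: 15.0
```

Emit:
jog_arm --grip '[0,0,0,0,0,0,0,0,0,0]' --pt "0 0 -0.055" --pt "0 0 -0.06" --pt "0 0 -0.05" --pt "0.0468 0.0191 0" --pt "0.0468 0.0191 0" --pt "0.0468 0.0191 0" --pt "0.0468 0.0191 0" --pt "0.0468 0.0191 0" --pt "0.0468 0.0191 0" --pt "0.0468 0.0191 0" --roll '[0,0,0,0,0,0,0,0,0,0]'

```text
time: 21.1
tool_pos: [571.6, 202.2, 205.1]
tool_rot: [0.707, 0.708, -0.0, -0.0]
force: [-0.2, -0.6, -0.5]
grip_width: 37.4
gripper_force: 15.0
```

Emit:
jog_arm --grip '[0,0,0,0,0]' --pt "0 0 0" --pt "0 0 0.055" --pt "0 0 0.045" --pt "0 0 0" --pt "0 0 0" --roll '[0,0,0,0,0]'

```text
time: 21.72
tool_pos: [572.5, 200.4, 107.1]
tool_rot: [0.707, 0.707, 0.001, 0.001]
force: [0.2, 0.1, 0.0]
grip_width: 37.6
gripper_force: 15.0
```

```bash
python3 look.py w14 post_1 adaptor_a
```

```text
tcp [572.5 200.4 107.1] t 21.73 F [0.2 0.1 0. ]
post_1 0.87 [104. 239.] 1747 ztop 38.6 top mean [563.6 276.7  37.1] fit [563.6 276.7  12.1] bbox mid [563.4 276.5  36.8] size [30.7 31.5  3.8]
adaptor_a 0.95 [227. 253.] 5325 ztop 135.7 top mean [572.7 211.6 134.9] fit [572.2 200.3  17.5] bbox mid [572.2 200.4 134.2] size [34.7 35.9  4.7]
adaptor_a 0.94 [313. 266.] 885 ztop 79.7 top mean [581.9 125.6  78.4] fit [582.  126.   14.2] bbox mid [581.8 125.1  78. ] size [28.6 25.9  4.5]
```

Emit:
jog_arm --grip '[0,0,0,0]' --pt "0.0007 0.0003 0.024" --pt "0 0 0.023" --pt "0 0 0" --pt "0 0 0" --roll '[0,0,0,0]'

```text
time: 22.38
tool_pos: [572.3, 201.8, 59.8]
tool_rot: [0.707, 0.708, 0.001, 0.0]
force: [-0.5, 0.2, -0.5]
grip_width: 37.4
gripper_force: 15.0
```

Emit:
jog_arm --grip '[0,0.7,0.7,0.7,0.7,0.7,0.7,0.7,1,1]' --pt "0 0 0.001" --pt "0 0 0" --pt "0 0 0" --pt "0 0 0" --pt "0 0 -0.03" --pt "0 0 -0.05" --pt "0 0 -0.06" --pt "0 0 -0.03" --pt "0 0 0" --pt "0 0 0" --roll '[0,0,0,0,0,0,0,0,0,0]'

```text
time: 23.62
tool_pos: [570.9, 201.5, 226.4]
tool_rot: [0.707, 0.708, -0.001, -0.0]
force: [-0.3, 0.8, -0.0]
grip_width: 73.7
gripper_force: 0.0
```

```bash
python3 look.py w15 adaptor_a post_1
```

```text
tcp [570.9 201.5 226.4] t 23.62 F [-0.3  0.8 -0. ]
adaptor_a 0.77 [228. 263.] 1237 ztop 79.4 top mean [581.  126.3  78.4] fit [581.7 126.   14.4] bbox mid [581.5 125.6  77.9] size [29.  29.6  4.7]
adaptor_a 0.68 [265. 270.] 148 ztop 72.0 top mean [592.4  40.9  70.8] fit [592.7  47.9   7.6] bbox mid [592.4  41.1  70.7] size [10.   2.7  4.5]
adaptor_a 0.64 [165. 254.] 1135 ztop 87.5 top mean [570.1 201.   86.5] fit [572.  202.   17.6] bbox mid [571.9 201.5  86.3] size [35.3 36.1  4.6]
adaptor_a 0.57 [ 10. 141.] 979 ztop 59.1 top mean [444.7 371.2  59.5] fit [443.1 393.4  22.7] bbox mid [444.5 371.5  59.6] size [15.8  2.4  8.5]
post_1 0.94 [102. 248.] 723 ztop 38.9 top mean [563.1 276.3  37.2] fit [563.  276.2  11.9] bbox mid [563.3 276.2  37.1] size [30.2 30.2  3.8]
post_1 0.71 [171. 253.] 164 ztop 38.8 top mean [572.5 197.7  37.4] fit [572.5 197.7   6.2] bbox mid [572.6 197.4  37.3] size [20.3 13.7  3.2]
```

Emit:
jog_arm --grip '[1,1,1,1,1,1,1,1,1,1]' --pt "-0.0541 -0.0033 0" --pt "-0.0541 -0.0033 0" --pt "-0.0541 -0.0033 0" --pt "-0.0541 -0.0033 0" --pt "-0.0541 -0.0033 0" --pt "-0.0541 -0.0033 0" --pt "0 0 0.035" --pt "0 0 0.035" --pt "0 0 0" --pt "0 0 0" --roll '[0,0,0,0,0,0,0,0,0,0]'

```text
time: 25.02
tool_pos: [553.0, -123.2, 158.1]
tool_rot: [0.707, 0.708, 0.0, 0.0]
force: [-0.3, -0.3, 0.2]
grip_width: 86.8
gripper_force: 0.0
```

```bash
python3 look.py w16 adaptor_a; python3 look.py w17 adaptor_a
```

```text
tcp [ 553.  -123.2  158.1] t 25.02 F [-0.3 -0.3  0.2]
adaptor_a 0.7 [180. 254.] 2525 ztop 83.1 top mean [ 551.  -122.2   82.3] fit [ 552.7 -122.8   15.5] bbox mid [ 552.8 -122.9   81.8] size [32.3 31.4  5.1]
adaptor_a 0.49 [  3. 299.] 208 ztop 42.9 top mean [591.9  33.5  41.4] fit [591.9  65.3  32.1] bbox mid [591.9  33.4  41.3] size [15.9  2.1  4.5]
tcp [ 553.5 -123.2  158.9] t 25.12 F [0.5 0.  0.6]
adaptor_a 0.8 [178. 253.] 2595 ztop 83.4 top mean [ 552.9 -121.8   82.7] fit [ 552.6 -123.    15.5] bbox mid [ 552.5 -123.    82.2] size [32.4 31.3  5. ]
adaptor_a 0.51 [  4. 298.] 208 ztop 43.2 top mean [591.9  33.5  41.6] fit [592.1  61.7  28.5] bbox mid [591.9  33.5  41.7] size [15.7  2.2  4.4]
```

Emit:
jog_arm --grip '[1,1,1,0.5,0,0,0,0,0,0]' --pt "0 -0.0008 0.04" --pt "0 0 0.036" --pt "0 0 0.018" --pt "0 0 0" --pt "0 0 0" --pt "0 0 0" --pt "0 0 0" --pt "0 0 0" --pt "0 0 0" --pt "0 0 0" --roll '[0,0,0,0,0,0,0,0,0,0]' --squeeze 20

```text
time: 26.48
tool_pos: [551.6, -123.0, 63.5]
tool_rot: [0.707, 0.708, 0.0, -0.0]
force: [0.2, 0.3, -0.5]
grip_width: 33.4
gripper_force: 20.0
```

Emit:
jog_arm --grip '[0,0,0,0,0,0,0,0,0,0]' --pt "0 0 -0.05" --pt "0 0 -0.055" --pt "0 0 -0.05" --pt "0.057 0.0016 0" --pt "0.057 0.0016 0" --pt "0.057 0.0016 0" --pt "0.057 0.0016 0" --pt "0.057 0.0016 0" --pt "0.057 0.0016 0" --pt "0.057 0.0016 0" --roll '[0,0,0,0,0,0,0,0,0,0]'

```text
time: 27.72
tool_pos: [561.9, 277.6, 218.3]
tool_rot: [0.707, 0.708, -0.0, -0.0]
force: [1.2, 0.9, -0.2]
grip_width: 33.3
gripper_force: 20.0
```

Emit:
jog_arm --grip '[0,0,0,0,0]' --pt "0 0 0" --pt "0 0 0.045" --pt "0 0 0.04" --pt "0 0 0" --pt "0 0 0" --roll '[0,0,0,0,0]'

```text
time: 28.35
tool_pos: [563.3, 275.7, 135.0]
tool_rot: [0.707, 0.707, 0.001, 0.0]
force: [0.4, 0.2, -0.3]
grip_width: 33.6
gripper_force: 20.0
```

```bash
python3 look.py w18 post_1 adaptor_a oil_can
```

```text
tcp [563.3 275.7 135. ] t 28.35 F [ 0.4  0.2 -0.3]
adaptor_a 0.92 [304. 263.] 511 ztop 87.8 top mean [572.4 188.9  86.3] fit [572.  201.2  16.8] bbox mid [572.  191.2  86.1] size [33.1 14.7  4.1]
adaptor_a 0.85 [216. 252.] 6030 ztop 154.7 top mean [562.6 284.9 154. ] fit [562.9 276.2  15.1] bbox mid [562.8 280.9 153.4] size [30.7 21.6  4.9]
adaptor_a 0.45 [ 54. 222.] 4328 ztop 104.7 top mean [524.7 381.  108.7] fit [493.2 424.4  53.8] bbox mid [523.5 380.6 110.8] size [14.1 10.3 19.5]
oil_can 0.96 [ 54. 222.] 4348 ztop 106.0 top mean [523.7 380.3 110. ] fit [488.9 430.3  61.1] bbox mid [522.7 380.3 111.6] size [13.2  9.8 18.6]
```

View pics/w18.png

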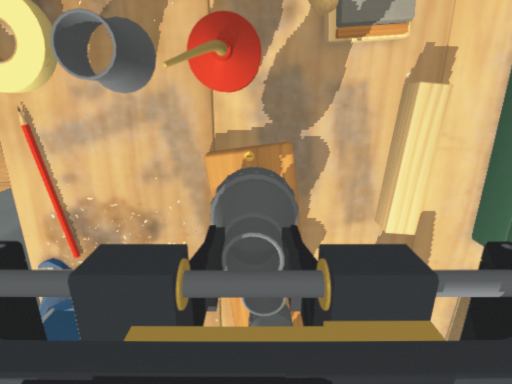

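In the view d hangs at (253,200–300) over post 4. The can is at (228,48), with its spout tip at (168,65) leaning toward −X, and the cone is at (105,50). I lower d and will check the spout position before going for the cone.

Emit:
jog_arm --grip '[0,0,0,0]' --pt "0 0.0003 0.027" --pt "0 0 0.023" --pt "0 0 0" --pt "0 0 0" --roll '[0,0,0,0]'

```text
time: 29.05
tool_pos: [563.2, 276.3, 84.8]
tool_rot: [0.707, 0.708, 0.001, 0.0]
force: [-0.8, 0.2, -0.6]
grip_width: 33.5
gripper_force: 20.0
```

```bash
python3 - <<'E'
from h import *
for n in ('w18','w15'):
    z=np.load(n+'.npz');c,_=pose('wrist');P=cloud(c,z['E'],z['d'])
    q=P[(P[:,0]>470)&(P[:,0]<580)&(P[:,1]>330)&(P[:,1]<440)&(P[:,2]<130)]
    for lo,hi in ((20,50),(60,80),(80,100),(100,115),(115,130)):
        k=q[(q[:,2]>lo)&(q[:,2]<hi)]
        if len(k)>3: print(n,lo,len(k),np.percentile(k,[3,50,97],axis=0).round().tolist())
E
```

```text
w18 20 4089 [[516.0, 366.0, 35.0], [543.0, 390.0, 41.0], [566.0, 418.0, 49.0]]
w18 60 88 [[538.0, 388.0, 61.0], [541.0, 390.0, 71.0], [543.0, 395.0, 80.0]]
w18 80 208 [[530.0, 384.0, 82.0], [536.0, 388.0, 92.0], [541.0, 393.0, 100.0]]
w18 100 202 [[520.0, 378.0, 101.0], [525.0, 382.0, 107.0], [531.0, 386.0, 114.0]]
w18 115 84 [[514.0, 374.0, 115.0], [518.0, 376.0, 119.0], [520.0, 379.0, 121.0]]
w15 20 832 [[519.0, 362.0, 22.0], [541.0, 370.0, 38.0], [563.0, 377.0, 44.0]]
```

Emit:
jog_arm --grip '[0,0,0.7,0.7,0.7,0.7,0.7,0.7,0.7,1]' --pt "0 0 0.002" --pt "0 0 0" --pt "0 0 0" --pt "0 0 0" --pt "0 0 0" --pt "0 0 -0.02" --pt "0 0 -0.05" --pt "0 0 -0.05" --pt "0 0 -0.02" --pt "0 0 0" --roll '[0,0,0,0,0,0,0,0,0,0]'

```text
time: 30.3
tool_pos: [563.8, 276.4, 224.8]
tool_rot: [0.707, 0.708, 0.003, 0.001]
force: [-0.1, -0.0, 0.7]
grip_width: 65.3
gripper_force: 0.0
```

```bash
python3 look.py w19 adaptor_a cone; python3 look.py w20 adaptor_a
```

```text
tcp [563.8 276.4 224.8] t 30.3 F [-0.1 -0.   0.7]
adaptor_a 0.86 [318. 274.] 320 ztop 49.8 top mean [593.6  63.   48. ] fit [592.1  44.4  19.8] bbox mid [593.7  63.1  48.9] size [25.   8.6  5.9]
adaptor_a 0.8 [229. 259.] 1719 ztop 87.4 top mean [572.6 202.2  86.4] fit [572.  202.   17.5] bbox mid [571.7 201.7  86. ] size [34.7 36.7  4.7]
adaptor_a 0.65 [269. 266.] 379 ztop 79.0 top mean [580.  114.9  77.7] fit [581.8 125.1  13.7] bbox mid [581.2 117.5  77.8] size [26.7 12.4  4.6]
adaptor_a 0.59 [166. 254.] 1705 ztop 101.2 top mean [562.  276.7 100.4] fit [563.2 276.3  15.6] bbox mid [563.1 276.1  99.8] size [32.6 31.6  4.5]
cone 0.73 [ 65. 151.] 1965 ztop 63.3 top mean [443.3 393.4  62.2] fit [444.1 393.3  21.9] bbox mid [444.  392.9  62. ] size [44.7 43.3  5. ]
tcp [561.7 275.7 220.6] t 30.45 F [-0.5  0.  -0. ]
adaptor_a 0.96 [231. 262.] 1698 ztop 87.1 top mean [572.6 204.   86. ] fit [571.9 202.2  17.4] bbox mid [572.2 201.9  85.7] size [33.8 35.4  4.4]
adaptor_a 0.85 [164. 258.] 1672 ztop 101.0 top mean [563.  275.5 100.2] fit [563.2 276.4  15.6] bbox mid [563.2 276.   99.7] size [32.1 31.5  5.2]
adaptor_a 0.68 [319. 276.] 323 ztop 49.1 top mean [591.8  63.5  47.2] fit [592.1  44.5  20.2] bbox mid [592.1  63.2  47.9] size [25.1  7.8  5.6]
adaptor_a 0.6 [299. 268.] 363 ztop 79.0 top mean [582.3 115.6  77.6] fit [581.9 125.1  13.7] bbox mid [581.8 118.5  77.6] size [27.5 14.4  5. ]
```

Emit:
jog_arm --grip '[1,1,1,1,1,1,1,1,1,1]' --pt "0.039 -0.0396 0" --pt "0.039 -0.0396 0" --pt "0.039 -0.0396 0" --pt "0 0 0" --pt "0 0 0" --pt "0 0 0" --pt "0 0 0" --pt "0 0 0" --pt "0 0 0" --pt "0 0 0" --roll '[0,0,0,-0.1745,-0.1745,-0.1745,-0.1745,-0.1745,-0.1745,-0.1745]'

```text
time: 31.8
tool_pos: [443.2, 392.4, 220.3]
tool_rot: [0.17, 0.985, -0.001, -0.001]
force: [-0.9, -0.2, 1.1]
grip_width: 86.9
gripper_force: 0.0
```

Emit:
jog_arm --grip '[1,1,1,1,1,1]' --pt "0 0 0" --pt "0 0 0" --pt "0 0 0.05" --pt "0 0 0.04" --pt "0 0 0" --pt "0 0 0" --roll '[-0.1745,-0.1745,0,0,0,0]'

```text
time: 32.55
tool_pos: [444.2, 393.4, 132.5]
tool_rot: [-0.001, 1.0, 0.0, 0.0]
force: [0.4, 0.4, 0.3]
grip_width: 86.8
gripper_force: 0.0
```

```bash
python3 look.py w21 cone; python3 look.py w22 cone
```

```text
tcp [444.2 393.4 132.5] t 32.55 F [0.4 0.4 0.3]
cone 0.96 [175. 255.] 2407 ztop 63.7 top mean [443.6 393.9  62.7] fit [441.9 393.4  21.9] bbox mid [442.4 393.6  62.2] size [44.6 43.7  4.5]
tcp [444.6 393.8 133.4] t 32.65 F [-0.4  0.   0.7]
cone 0.88 [174. 250.] 2355 ztop 63.7 top mean [442.9 392.3  62.7] fit [441.8 393.4  21.9] bbox mid [442.  393.2  62.2] size [44.4 43.9  4.4]
```

Emit:
jog_arm --grip '[1,1,1,0.6,0,0,0,0,0]' --pt "0.0025 -0.0004 0.04" --pt "0 0 0.037" --pt "0 0 0.018" --pt "0 0 0" --pt "0 0 0" --pt "0 0 0" --pt "0 0 0" --pt "0 0 0" --pt "0 0 0" --roll '[0,0,0,0,0,0,0,0,0]' --squeeze 15

```text
time: 33.88
tool_pos: [441.4, 392.7, 37.1]
tool_rot: [-0.001, 1.0, 0.0, 0.0]
force: [-0.2, -0.9, 3.0]
grip_width: 48.7
gripper_force: 15.0
```

Emit:
jog_arm --grip '[0,0,0,0,0,0,0]' --pt "0 0 0" --pt "0 0 -0.03" --pt "0 0 -0.05" --pt "0 0 -0.06" --pt "0 0 -0.04" --pt "0 0 0" --pt "0 0 0" --roll '[0,0,0,0,0,0,0]'

```text
time: 34.75
tool_pos: [440.3, 391.7, 215.2]
tool_rot: [-0.001, 1.0, -0.001, -0.001]
force: [-0.5, -0.7, -1.1]
grip_width: 48.4
gripper_force: 15.0
```

```bash
python3 look.py w23 cone
```

```text
tcp [440.3 391.7 215.2] t 34.75 F [-0.5 -0.7 -1.1]
cone 0.67 [221. 253.] 5633 ztop 241.5 top mean [433.9 391.2 240.6] fit [440.9 391.5  22. ] bbox mid [441.  391.3 240. ] size [45.1 42.8  4.4]
```

View pics/w23.png

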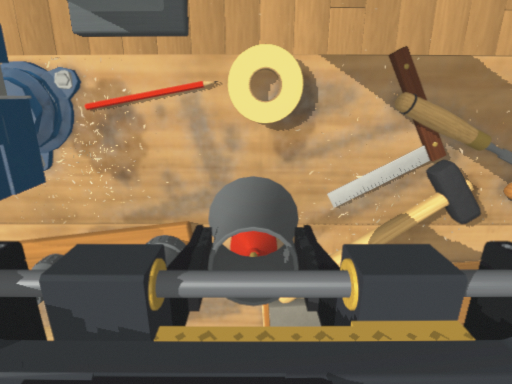

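The cone is held upright and centred at (253,225). I fly past adaptor d to measure it with the gripper at this same yaw.

Emit:
jog_arm --grip '[0,0,0,0,0,0]' --pt "-0.0455 -0.0293 0" --pt "-0.0455 -0.0293 0" --pt "-0.0455 -0.0293 0" --pt "-0.0455 -0.0293 0" --pt "0 0 0" --pt "0 0 0" --roll '[0,0,0,0,0,0]'

```text
time: 35.6
tool_pos: [622.1, 275.6, 214.6]
tool_rot: [-0.001, 1.0, -0.0, -0.002]
force: [0.1, 1.2, -1.0]
grip_width: 48.9
gripper_force: 15.0
```

```bash
python3 look.py w24 adaptor_a cone oil_can; python3 look.py w25 adaptor_a cone
```

```text
tcp [622.1 275.6 214.6] t 35.6 F [ 0.1  1.2 -1. ]
adaptor_a 0.82 [148.  53.] 1410 ztop 73.3 top mean [591.7  52.8  72.2] fit [592.1  52.5  11.6] bbox mid [591.8  52.3  72. ] size [22.5 24.4  4.7]
adaptor_a 0.72 [137. 119.] 1649 ztop 79.1 top mean [580.1 130.4  78.1] fit [581.9 126.4  14.4] bbox mid [581.4 126.4  77.8] size [28.4 29.3  5. ]
adaptor_a 0.65 [126. 192.] 1424 ztop 87.6 top mean [572.1 201.8  86.6] fit [571.9 202.2  17.3] bbox mid [572.1 202.   86.3] size [35.7 34.9  4.8]
adaptor_a 0.64 [109. 254.] 1687 ztop 101.8 top mean [565.2 275.3 101.1] fit [563.2 274.8  15.7] bbox mid [563.8 274.7 100.6] size [32.6 32.3  3.8]
cone 0.55 [222. 252.] 5663 ztop 240.9 top mean [615.4 275.8 240. ] fit [622.9 275.5  22.1] bbox mid [622.9 275.7 239.4] size [45.  43.3  4.4]
oil_can 0.97 [ 98. 356.] 2511 ztop 101.6 top mean [524.8 380.9 107.3] fit [467.9 460.5  98.1] bbox mid [524.  380.9 109.2] size [16.  11.8 21.4]
tcp [621.9 277.  216.3] t 35.8 F [ 0.5  0.6 -0.3]
adaptor_a 0.98 [144.  53.] 1333 ztop 73.4 top mean [592.1  53.5  72.2] fit [592.   52.6  11.6] bbox mid [591.7  52.4  71.8] size [22.9 24.4  4.5]
adaptor_a 0.7 [140. 116.] 1802 ztop 79.4 top mean [581.3 127.9  78.4] fit [582.  126.2  14.5] bbox mid [581.9 126.4  78. ] size [28.6 29.9  4.8]
adaptor_a 0.7 [109. 256.] 1740 ztop 101.8 top mean [565.2 274.9 101.1] fit [563.2 274.9  15.7] bbox mid [563.6 274.7 100.7] size [32.  31.7  4. ]
adaptor_a 0.67 [126. 191.] 1365 ztop 87.7 top mean [572.1 201.4  86.6] fit [571.8 202.2  17.2] bbox mid [571.6 202.   86.2] size [35.7 34.6  4.3]
cone 0.68 [221. 251.] 5771 ztop 242.5 top mean [614.4 276.6 241.5] fit [622.5 276.7  22. ] bbox mid [622.5 276.6 240.9] size [44.8 43.4  4.5]
```

Emit:
jog_arm --grip '[0,0,0,0,0,0,0]' --pt "0.0297 -0.0008 0" --pt "0.0297 -0.0009 0" --pt "0 0 0" --pt "0 0 0.03" --pt "0 0 0.039" --pt "0 0 0" --pt "0 0 0" --roll '[0,0,0,0,0,0,0]'

```text
time: 36.83
tool_pos: [565.1, 274.1, 148.9]
tool_rot: [-0.001, 1.0, 0.0, 0.001]
force: [0.5, 0.4, -0.3]
grip_width: 49.0
gripper_force: 15.0
```

```bash
python3 look.py w26 cone; python3 look.py w27 cone
```

```text
tcp [565.1 274.1 148.9] t 36.83 F [ 0.5  0.4 -0.3]
cone 0.71 [222. 252.] 5736 ztop 175.1 top mean [557.9 273.9 174.2] fit [565.6 273.8  22. ] bbox mid [565.8 273.8 173.7] size [45.  43.2  4.4]
tcp [565.2 274.2 149.5] t 36.92 F [ 0.7 -0.3 -0.5]
cone 0.73 [220. 254.] 5441 ztop 175.7 top mean [558.9 273.7 174.7] fit [565.7 274.   22. ] bbox mid [565.9 273.8 174.2] size [45.1 42.   4.6]
```

Emit:
jog_arm --grip '[0,0,0,0,0,0,0]' --pt "0.0025 0.0009 0" --pt "0 0 0" --pt "0 0 0.02" --pt "0 0 0.02" --pt "0 0 0.017" --pt "0 0 0" --pt "0 0 0" --roll '[0,0,0,0,0,0,0]'

```text
time: 37.9
tool_pos: [561.7, 274.7, 91.1]
tool_rot: [-0.001, 1.0, 0.0, 0.0]
force: [-0.3, -0.2, -0.6]
grip_width: 48.7
gripper_force: 15.0
```

Emit:
jog_arm --grip '[0,0,0,0]' --pt "-0.0008 0 0.003" --pt "0 0 0.002" --pt "0 0 0" --pt "0 0 0" --roll '[0,0,0,0]'

```text
time: 38.4
tool_pos: [562.1, 274.6, 85.6]
tool_rot: [-0.001, 1.0, 0.0, 0.0]
force: [0.4, -0.2, -0.3]
grip_width: 48.7
gripper_force: 15.0
```

```bash
python3 look.py w28 cone;
```

```text
tcp [562.1 274.6  85.6] t 38.4 F [ 0.4 -0.2 -0.3]
cone 0.8 [215. 252.] 4641 ztop 112.0 top mean [554.9 275.6 111. ] fit [562.6 274.4  22.1] bbox mid [562.9 274.7 110.5] size [45.2 42.8  4.5]
```

Emit:
jog_arm --grip '[0,0,0.68,0.68,0.68,0.68,0.68,0.68,0.68,0.68]' --pt "0 0 0.001" --pt "0 0 0" --pt "0 0 0" --pt "0 0 0" --pt "0 0 0" --pt "0 0 -0.01" --pt "0 0 -0.03" --pt "0 0 -0.05" --pt "0 0 -0.05" --pt "0 0 0" --roll '[0,0,0,0,0,0,0,0,0,0]'

```text
time: 39.75
tool_pos: [564.8, 275.7, 230.4]
tool_rot: [-0.0, 1.0, 0.003, 0.005]
force: [-0.5, -0.6, 0.1]
grip_width: 59.3
gripper_force: 0.0
```

Emit:
jog_arm --grip '[0.68,0.68,0.68,0.68]' --pt "0 -0.05 -0.01" --pt "0 -0.05 0" --pt "0 0 0" --pt "0 0 0" --roll '[0,0,0,0]'

```text
time: 40.25
tool_pos: [561.8, 174.9, 234.2]
tool_rot: [-0.001, 1.0, 0.0, -0.0]
force: [-0.4, -0.2, -0.9]
grip_width: 59.0
gripper_force: 0.0
```

```bash
python3 look.py w29 adaptor_a cone oil_can; python3 -c "
from h import *
p,d=imaging.snapshot('scene'); cv2.imwrite('pics/s2.png',cv2.resize(p[100:280,120:400],None,fx=2.5,fy=2.5))"
```

```text
tcp [561.8 174.9 234.2] t 40.25 F [-0.4 -0.2 -0.9]
adaptor_a 0.93 [180. 347.] 723 ztop 101.7 top mean [564.2 275.8 100.6] fit [562.2 274.   15.5] bbox mid [561.9 274.  100.2] size [31.4 31.8  4.1]
adaptor_a 0.87 [194. 154.] 906 ztop 73.5 top mean [590.2  53.5  72.4] fit [591.8  52.5  11.3] bbox mid [591.3  52.8  72. ] size [23.  23.3  4.5]
adaptor_a 0.82 [172. 275.] 1239 ztop 87.7 top mean [571.1 200.8  86.9] fit [571.3 200.5  17.5] bbox mid [571.3 200.4  86.5] size [35.4 35.4  5. ]
adaptor_a 0.78 [181. 214.] 930 ztop 79.6 top mean [580.6 125.8  78.6] fit [581.3 125.2  14.4] bbox mid [581.2 125.5  78.2] size [29.1 29.   5. ]
cone 0.77 [168. 333.] 1633 ztop 108.8 top mean [562.1 274.6 107.7] fit [562.7 273.4  22. ] bbox mid [562.5 273.3 107.5] size [44.2 44.5  5. ]
oil_can 0.82 [148. 428.] 2335 ztop 87.6 top mean [529.5 382.7  99.5] fit [-5080.   9816.9 10976. ] bbox mid [527.7 381.7 101.1] size [21.4 12.7 34.1]
```

View pics/w29.png

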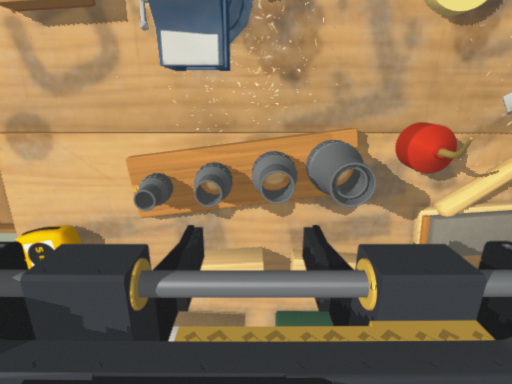

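View pics/s2.png

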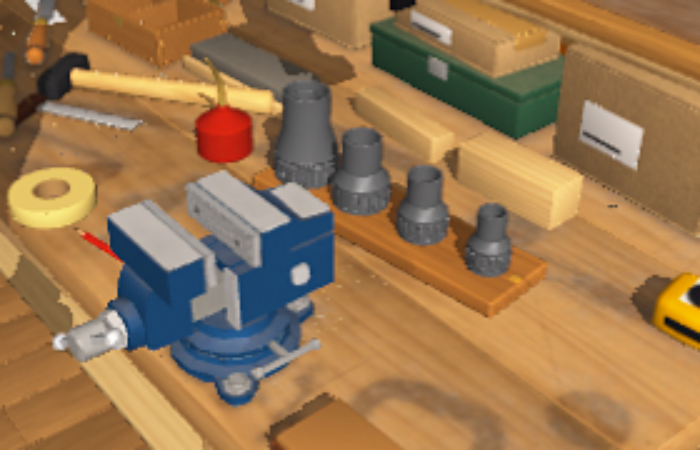

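All four adaptors stand flat on the board in order of size. Their tops measure z 74, 80, 88 and 102, at (155,190), (213,185), (274,177) and (345,175) in the wrist view. The cone rests level on d with its top at about z 109 (seated is 110), and the can at (428,148) has not been touched.

```bash
python3 -c "
from plant import order
print(order.sign_off())"
```

```text
the job is handed in; nothing more can be done
None
```

The job is handed in, result not reported: all four adaptors stand on their posts in size order, the cone sits loosely on the largest, and the oil can was not touched.

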